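# Hang the tall tumbler up to dry

## Robot

A 7-joint arm with a two-finger parallel gripper is mounted at the origin on the work surface. World frame = base frame: x ahead of the robot, y to its left, z up, the work surface at z = 0. Lengths are in m, angles in rad, forces in N, time in s.
With the tool pointing down it reaches from about 0.35 to 0.9 m from the base axis. Payload 7.2 kg.
Tool frame: the origin (TCP) lies at the very end of the fingers, on their centre line; the grasp point (between the pads) lies 19 mm behind it; z points along the fingers, y is the line along which they close (so a half turn about z gives the same grasp; the last joint's range is limited). The gripper opens to 88 mm and grips with 3 to 60 N. Pads are 20 mm wide; open, the fingers measure 115 mm over their backs; the gripper's body (75 mm by 178 mm) begins 61 mm behind the grasp point.
Start: joints at [1.187, 0.411, -0.013, 1.596, 0.006, 1.134, -0.082], TCP at [0.194, -0.594, 0.223] pointing down, gripper open.
Joint ranges: [-2.95, 2.95], [-0.29, 1.99], [-1.47, 1.44], [0.14, 2.54], [-1.03, 4.17], [0.13, 1.85], [-2.86, 2.86]. Speed limits (rad/s): [2.39, 2.39, 3.01, 3.01, 3.14, 3.14, 3.14].

## Interface

Orientations are given as a unit quaternion [x, y, z, w].
In Python, from rig import monitor, cams, env gives the robot as it stands.
- The arm moves only by the tool jog_arm, never from a script. Its argument "motion" is a list of rows, each a list of 7 numbers: the shift along the tool's x, y, z in cm, then the turn, a rotation vector about the tool's x, y, z in rad, then the finger opening in cm, from 0 to 8.78. In form: [[tx, ty, tz, rx, ry, rz, claw], ...]. A call has exactly 10 rows; each row shifts and turns the commanded pose from where the row before left it, along the tool's axes as they then stand; what a row does not reach is not made up. A row lasts 1/8 s, in which the tool goes at most 62.5 mm and 10.7 degrees, less where a joint would pass 70% of its speed; a pose out of reach is approached as far as the arm can. A call is refused whole if a number of a shift passes 6.25 or a number of a turn 0.188, either way. A call with a gripper value outside its range is refused whole. The fingers move at their own pace and stop on an object; "newtons" is the grip in N (left out, the last holds). Time passes only in rows, so rows that do not move let the fingers close, or fill a call up. It gives the time, the measured TCP pose, the force, the opening and the grip force at its end, in the units of the state.
- monitor.get_obs(): the state, without advancing time (a new reading comes with each control period).
- cams.get_image(name): name is "scene" or "top" or "wrist"; returns a dict with "image" (480x640x3 uint8, red, green, blue), "fx", "fy", "cx", "cy" (pixels), "pose" (4x4, takes a point from camera to world coordinates); the wrist camera has in their place "hand_eye" (4x4, takes a point from camera to tool coordinates, whose origin is the TCP and whose axes are the flange's). Camera axes: x right, y up, looking along -z (the intrinsics and any distortion apply to the point x, -y, -z); pixel columns grow to the right and rows downward; lengths in m; the calibration is good to about 2 mm. A picture is of the moment at which its call begins: read the wrist's pose just before it. There is no depth.
- env.job_done(): hands the job in; it is judged then, once.
The state is a dict: "clock": time; "q": joint angles; "joint_velocities": joint speeds; "tau": joint torques, N m; "ee_pos": TCP position; "tool_rot": TCP orientation; "contact_force": force on the tool from outside, world axes, zero at the start; "moment": the same for the moment, N m; "grip_width": finger opening in m; "finger_force": force on a finger pad.
Only numpy, scipy, OpenCV 4.12 (cv2) and the standard library are available. Lean on these libraries where they do the work, as an engineer would, in place of code of your own. Each camera call takes 0.05 s, during which the arm holds its last target. There are 200 camera calls.

## Task

The washing-up is draining on the kitchen bench. Take the tall steel tumbler off the sloping drainer, turn it mouth down and lower it over the tall wooden peg of the white drip tray until its rim stands on the tray, then let go of it. Lower it, do not drop it, and leave the short tumbler lying on the drainer as it is.

Things in the scene. Friction and masses are not known exactly. Their poses are not given: they have to be found in the camera images.
- tall_tumbler_mid (a point): The tall tumbler: straight plain steel cup, 125 mm long, 56 mm outside diameter, wall 3 mm, closed bottom 8 mm thick, 105 to 200 g. Point: on its axis, half-way along. z axis: from the closed bottom out of the mouth. At the start it lies in one of the drainer's two lanes, bottom at the high end towards the robot, rim against the stop bar, z 20 degrees below level.
- short_tumbler_mid (a point): The short tumbler, to be left alone: the same steel cup but only 80 mm long, 56 mm outside diameter. Point: on its axis, half-way along; z axis out of the mouth. It lies in the drainer's other lane, 130 mm beside the tall one and parallel to it, the two either way round.
- drainer: Fixed dark steel drainer, 270 mm wide: a sheet sloping 20 degrees, high end towards the robot, running 170 mm up from a 12 mm high stop bar. Origin at bench height under its middle; x level, towards the low end. In each lane (65 mm to either side) two wires 32 mm apart bear the tumbler, its axis 32 mm above the sheet; beside a tumbler the sheet is bare.
- tall_peg: Tallest of three fixed upright wooden pegs in a row, 120 mm apart, on a white drip tray: 16 mm thick, 85 mm high (the others 50 mm; one bare, one under an upside-down white cup 68 mm wide, 70 mm high). Origin: centre of its foot on the tray's floor, 10 mm above the bench; z up, y along the row. Tray edge 6 mm high, 65 mm from the row. Any place in the row; tray left or right of the drainer.
There are look-alikes about, which are no part of the job. Leave any blue or turquoise look-alike of the part that bears tall_tumbler_mid alone.

How it is judged:
By the outcome, as a careful person would: the job done as asked, in the order asked, and still so for the second after the job is handed in, with the robot touching nothing.
It also fails if it takes over 45 s, if anything falls off the work surface, if the arm or the gripper's body presses on something with over 40 N, if the wrist force passes 120 N, or if a joint passes its speed limit or range.

## Working session

There is one attempt and no reset: what is moved stays moved. The work goes in short steps, Python scripts to look and compute and a tool call to move; the robot and the scene stay as the last step left them, time stands still between calls to the robot, and variables do not carry over. Pictures are saved under pics/ and viewed, at most 11 in all, crops included, and the job is handed in when it is done.

Besides the shell and the picture viewer there is one more tool, called after "Request:" by a JSON object that holds its "api" and its "payload", one argument or row to a line. jog_arm: Moves the arm, as the interface text tells. Its arguments: {"type":"object","properties":{"motion":{"type":"array","items":{"type":"array","items":{"type":"number"}}},"newtons":{"type":"number"}},"required":["motion"]}

```bash
ls; mkdir -p pics; cat > h.py <<'E'
import numpy as np, cv2
from rig import monitor, cams, env
from scipy.spatial.transform import Rotation as R
np.set_printoptions(precision=4,suppress=True)
def grab(n,f=None):
    d=cams.get_image(n)
    if f: cv2.imwrite('pics/'+f,d['image'][:,:,::-1])
    return d
def ray(d,u,v):
    P=d['pose']; r=P[:3,:3]@np.array([(u-d['cx'])/d['fx'],-(v-d['cy'])/d['fy'],-1]); return P[:3,3],r
def onz(d,u,v,z):
    o,r=ray(d,u,v); return o+r*(z-o[2])/r[2]
def proj(d,p):
    P=d['pose']; c=P[:3,:3].T@(np.array(p)-P[:3,3]); return np.array([d['cx']-d['fx']*c[0]/c[2], d['cy']+d['fy']*c[1]/c[2]])
E
python3 - <<'E'
from h import *
for n in('scene','top'):
    d=grab(n,n+'.png'); print(n,{k:v for k,v in d.items() if k!='image'})
print(monitor.get_obs())
E
```

```text
pics
scene {'fx': 476.4730470545528, 'fy': 476.4730470545528, 'cx': 314.2649354584288, 'cy': 239.22827335490157, 'pose': array([[ 0.1068, -0.7009,  0.7052,  1.2554],
       [ 0.9942,  0.0682, -0.0828, -0.1998],
       [ 0.0099,  0.71  ,  0.7041,  0.8194],
       [ 0.    ,  0.    ,  0.    ,  1.    ]])}
top {'fx': 521.107020752707, 'fy': 521.107020752707, 'cx': 320.91237251894296, 'cy': 242.399752685249, 'pose': array([[ 0.0294,  0.9966, -0.0767,  0.3879],
       [-0.9995,  0.0288, -0.0086, -0.1104],
       [-0.0063,  0.0769,  0.997 ,  1.3349],
       [ 0.    ,  0.    ,  0.    ,  1.    ]])}
{'clock': 0.1, 'q': array([ 1.1868,  0.4118, -0.0128,  1.5969,  0.0056,  1.1343, -0.0822]), 'joint_velocities': array([ 0.    , -0.0001,  0.0008, -0.0012,  0.0002,  0.0001, -0.0005]), 'tau': array([  0.0017, -58.91  ,   0.643 , -29.171 ,  -0.0539,   0.0145,
         0.0001]), 'ee_pos': array([ 0.1939, -0.5937,  0.2219]), 'tool_rot': array([ 0.9876,  0.1573, -0.0002, -0.0007]), 'contact_force': array([ 0.159 , -0.026 ,  0.4297]), 'moment': array([ 0.0313, -0.0349, -0.0019]), 'finger_force': 0.0, 'grip_width': 0.08753492770744718}
```

View pics/top.png

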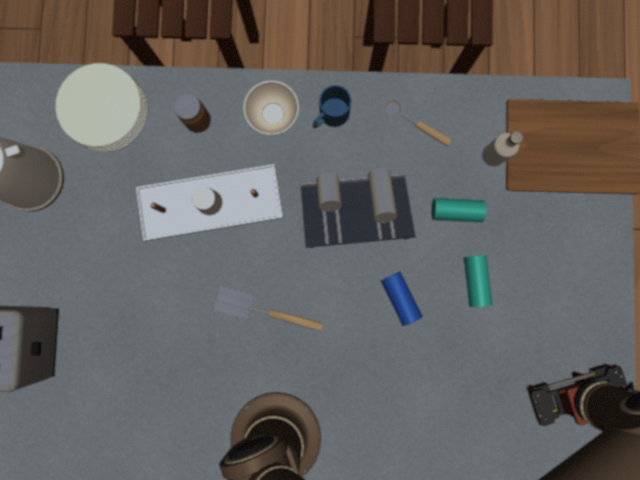

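View pics/scene.png

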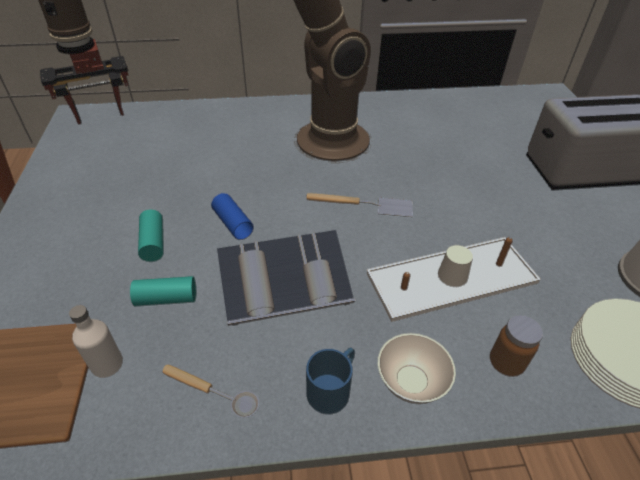

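Top view: the tall steel tumbler is at (383,195) in the right lane and the short one at (329,190). The peg candidates are (157,207), the left end of the row, which looks taller, (254,193), which looks short, and the white cup at (207,200). The blue and teal cylinders are decoys. I'll enlarge both views to confirm.

```bash
python3 - <<'E'
from h import *
t=cv2.imread('pics/top.png'); s=cv2.imread('pics/scene.png')
def c(i,u,v,w,h,k): return cv2.resize(i[v:v+h,u:u+w],(400,300),interpolation=cv2.INTER_CUBIC)
m=np.vstack([np.hstack([c(t,295,160,128,96,0),c(s,210,225,160,120,0)]),np.hstack([c(t,130,155,160,120,0),c(s,365,220,180,135,0)])])
m=np.clip(m*1.5,0,255).astype(np.uint8); cv2.imwrite('pics/m1.png',m)
E
```

```text
(no output)
```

View pics/m1.png

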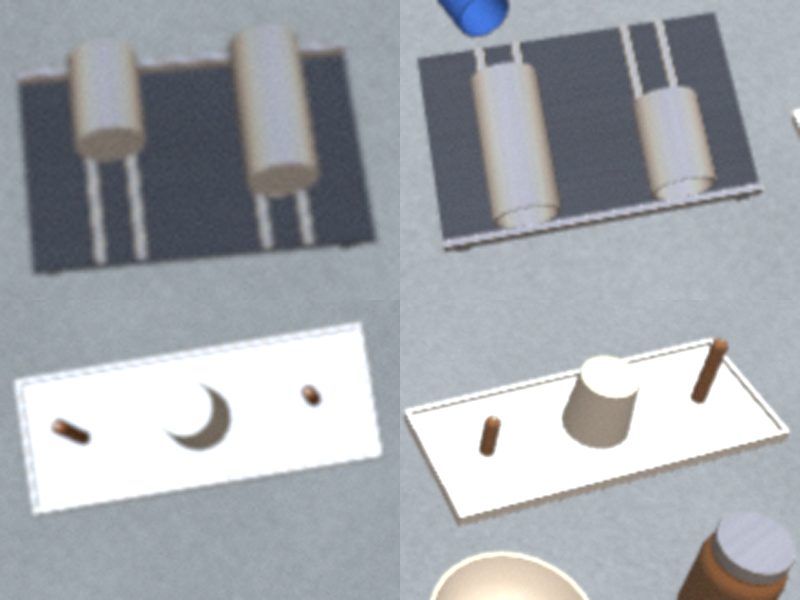

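The enlarged crop confirms the target: the tall tumbler, about 1.5 times as long as the other, is at top (383,195) / scene (256,280). The tall peg is at top, tip (153,205) and foot (164,210); in the scene view its tip is at (509,240). Next I'll triangulate.

```bash
python3 - <<'E'
from h import *
T=cams.get_image('top');S=cams.get_image('scene')
def tri(a,b):
    o1,r1=ray(T,*a);o2,r2=ray(S,*b); r1/=np.linalg.norm(r1);r2/=np.linalg.norm(r2)
    t=np.linalg.lstsq(np.c_[r1,-r2],o2-o1,rcond=None)[0]; p,q=o1+t[0]*r1,o2+t[1]*r2
    return (p+q)/2,np.linalg.norm(p-q)
for n,a,b in [('hiL',(306.2,246.4),(336,231)),('hiR',(415,236.8),(217.2,248.2)),('loL',(301.4,185.6),(354,299.8)),('loR',(404.8,176.6),(228,322.2)),('tip',(154,205.5),(509,240.5)),('foot',(164,209.8),(500,264.5))]: print(n,*tri(a,b))
print(onz(T,164,209.8,.01),onz(S,500,264.5,.01),onz(T,154,205.5,.095),onz(S,509,240.5,.095))
# tumbler masks
for n,d,b in(('top',T,(372,160,402,232)),('scene',S,(236,240,276,322))):
    h=cv2.cvtColor(d['image'],cv2.COLOR_RGB2HSV).astype(int); x0,y0,x1,y1=b
    rgb=d['image'].astype(int); m=((rgb[...,0]-rgb[...,2]>8)).astype(np.uint8)
    lab=cv2.connectedComponentsWithStats(m[y0:y1,x0:x1].copy()); i=1+np.argmax(lab[2][1:,4])
    pts=np.argwhere(lab[1]==i)[:,::-1]+[x0,y0]; print(n,lab[2][i],cv2.minAreaRect(pts.astype(np.float32)))
E
```

```text
hiL [ 0.4753 -0.061   0.0626] 0.005574819001654849
hiR [ 0.506  -0.3279  0.0642] 0.0021957481461568175
loL [ 0.6354 -0.042   0.0094] 0.005045933579252992
loR [ 0.6661 -0.3082  0.0084] 0.0035286402782683354
tip [0.5632 0.3106 0.0828] 0.004860680165989803
foot [0.564  0.3113 0.005 ] 0.007250824419255752
[0.5621 0.3061 0.01  ] [0.5683 0.3122 0.01  ] [0.5606 0.304  0.095 ] [0.5746 0.3048 0.095 ]
top [  0  12  24  51 314] ((382.18994140625, 196.32998657226562), (51.0531120300293, 21.49604606628418), 81.8698959350586)
scene [ 24  11  14  61 246] ((266.551513671875, 280.8412780761719), (60.969730377197266, 5.2425007820129395), 81.4163818359375)
```

```bash
cat >> h.py <<'E'
def Rt(yaw,phi): # tool down at phi=0, x ahead at yaw; phi tilts tool z forward
    return R.from_euler('z',yaw)*R.from_euler('x',np.pi)*R.from_euler('y',phi)
def plan(pos,rot):
    o=monitor.get_obs(); q=R.from_quat(o['tool_rot'])
    print('turn',(q.inv()*rot).as_rotvec(),'shift before turn cm',100*q.inv().apply(pos-o['ee_pos']),'after turn',100*rot.inv().apply(pos-o['ee_pos']))
E
python3 - <<'E'
from h import *
y=np.radians(6.7)
plan(np.array([.46,-.265,.20]),Rt(y,0))
plan(np.array([.46,-.265,.20]),Rt(y,np.radians(55)))
E
```

```text
turn [-0.001   0.0002  0.1989] shift before turn cm [ 35.4983 -22.9872   2.2338] after turn [ 30.2546 -29.5515   2.2125]
turn [-0.0964  0.9568  0.1829] shift before turn cm [ 35.4983 -22.9872   2.2338] after turn [ 15.5409 -29.5515  26.0522]
```

Request:
{"api": "jog_arm", "payload": {
  "motion": [
    [3.55,-2.3,0.22,0,0,0,8.7],
    [3.55,-2.3,0.22,0,0,0,8.7],
    [3.55,-2.3,0.22,0,0,0,8.7],
    [3.55,-2.3,0.22,0,0,0,8.7],
    [3.55,-2.3,0.22,0,0,0,8.7],
    [3.55,-2.3,0.22,0,0,0,8.7],
    [3.55,-2.3,0.22,0,0,0,8.7],
    [3.55,-2.3,0.22,0,0,0,8.7],
    [3.55,-2.3,0.22,0,0,0,8.7],
    [3.55,-2.3,0.22,0,0,0,8.7]
  ]
}}

```text
clock: 1.45
ee_pos: [0.4608, -0.2641, 0.2006]
tool_rot: [0.988, 0.157, -0.0, 0.0]
contact_force: [1.1, 0.5, 0.5]
grip_width: 0.0869
finger_force: 0.0
```

Request:
{"api": "jog_arm", "payload": {
  "motion": [
    [0,0,0,0,0,0.1,8.7],
    [0,0,0,0,0,0.1,8.7],
    [0,0,0,0,0.12,0,8.7],
    [0,0,0,0,0.12,0,8.7],
    [0,0,0,0,0.12,0,8.7],
    [0,0,0,0,0.12,0,8.7],
    [0,0,0,0,0.12,0,8.7],
    [0,0,0,0,0.12,0,8.7],
    [0,0,0,0,0.12,0,8.7],
    [0,0,0,0,0.12,0,8.7]
  ]
}}

```text
clock: 2.7
ee_pos: [0.4588, -0.2595, 0.18]
tool_rot: [0.931, 0.057, 0.359, -0.035]
contact_force: [1.4, -0.5, -0.5]
grip_width: 0.0868
finger_force: 0.0
```

```bash
python3 - <<'E'
from h import *
o=monitor.get_obs(); print(o['clock'],o['q'],o['ee_pos'],o['tool_rot'],o['contact_force'])
d=grab('wrist','w1.png'); print(d['hand_eye'],d['fx'],d['cx'],d['cy'], [k for k in d])
plan(np.array([.46,-.265,.20]),Rt(np.radians(6.7),np.radians(55)))
H=np.eye(4);H[:3,:3]=R.from_quat(o['tool_rot']).as_matrix();H[:3,3]=o['ee_pos'];d['pose']=H@d['hand_eye']
for p in [(.61,-.246,.060),(.607,-.246,.056)]: print(proj(d,p))
E
```

```text
2.7 [ 1.6481  0.3201 -0.9581  2.2719 -0.9979  0.3739  0.2186] [ 0.4588 -0.2595  0.18  ] [ 0.931   0.0572  0.3588 -0.0345] [ 1.394  -0.5125 -0.4535]
[[-0.0006  0.9597  0.281   0.0769]
 [ 1.      0.0004  0.0005 -0.0003]
 [ 0.0003  0.281  -0.9597 -0.161 ]
 [ 0.      0.      0.      1.    ]] 426.70519667212204 323.95455705974314 237.90624301226313 ['image', 'fx', 'fy', 'cx', 'cy', 'hand_eye']
turn [-0.025   0.22   -0.0142] shift before turn cm [ 1.653   0.3857 -1.3711] after turn [ 1.9054  0.4405 -0.9677]
[335.8221 170.3183]
[335.3839 176.1199]
```

View pics/w1.png

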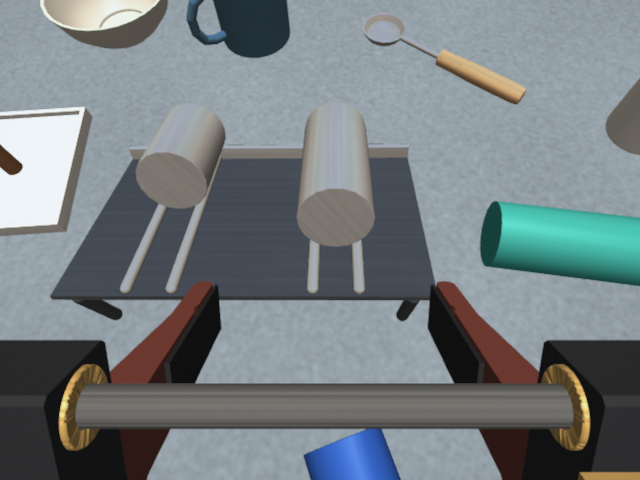

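Wrist view: the tall tumbler's bottom disc is centred near (336,217) and about 78 px wide, with the rim end near (336,105). The short tumbler is at (180,155). The arm reached a tilt of only about 42°. I'll refine the position from the disc.

```bash
python3 - <<'E'
from h import *
o=monitor.get_obs(); d=cams.get_image('wrist')
H=np.eye(4);H[:3,:3]=R.from_quat(o['tool_rot']).as_matrix();H[:3,3]=o['ee_pos'];d['pose']=H@d['hand_eye']
T=cams.get_image('top');S=cams.get_image('scene')
P=d['pose'];r=ray(d,336,217)[1];print('bottom by width',P[:3,3]+r*(.056*d['fx']/78))
def tri(L):
    A=np.zeros((3,3));b=np.zeros(3)
    for o,r in L:
        r=r/np.linalg.norm(r);M=np.eye(3)-np.outer(r,r);A+=M;b+=M@o
    return np.linalg.solve(A,b)
for n,w,t in [('bottom',(336,217),(386.3,217)),('hiL',(54,297),(306.2,246.4)),('hiR',(434,297),(415,236.8)),('loL',(131,156),(301.4,185.6)),('loR',(409,156),(404.8,176.6))]:
    p=tri([ray(d,*w),ray(T,*t)]);print(n,p,proj(d,p)-w,proj(T,p)-t)
print(R.from_quat(o['tool_rot']).as_matrix())
y=np.radians(6.7);a=np.array([np.cos(y),np.sin(y),0])*.94+[0,0,-.342]
B=np.array([.5517,-.2528,.0814]);print(proj(d,B),proj(T,B),[proj(d,B+.125*a+.028*np.array([.34,.04,.94])*s) for s in(1,)], [proj(d,B+.0*a+.028*np.array([.34,.04,.94])*s) for s in(1,-1)])
E
```

```text
bottom by width [ 0.5528 -0.2543  0.0808]
bottom [ 0.5497 -0.255   0.0869] [ 0.4665 -0.1628] [-0.1342  0.0552]
hiL [ 0.4746 -0.0639  0.0674] [ 0.0022 -0.0034] [-0.0003  0.001 ]
hiR [ 0.5059 -0.328   0.0664] [0.9408 0.1346] [-0.2606 -0.0272]
loL [ 0.6332 -0.0447  0.0172] [ 0.3115 -0.2577] [-0.0952  0.1169]
loR [ 0.6657 -0.311   0.0109] [-1.4576  0.0813] [ 0.5455 -0.0313]
[[ 0.7348  0.1259  0.6664]
 [ 0.0749 -0.9917  0.1048]
 [ 0.6741 -0.0271 -0.7382]]
[333.7046 217.7849] [384.9924 216.4828] [array([333.7131, 100.2258])] [array([333.4066, 186.3179]), array([333.9669, 245.4902])]
```

```bash
python3 - <<'E'
from h import *
y=np.radians(6.7);G=np.array([.591,-.250,.0666])
for ph in(42,48):
    r=Rt(y,np.radians(ph));tz=r.as_matrix()[:,2]
    for s in(.09,0): plan(G+(.019-s)*tz,r)
E
```

```text
turn [-0.0274 -0.0018 -0.0099] shift before turn cm [ 2.3586  0.7432 10.1885] after turn [ 2.3709  0.4872 10.2011]
turn [-0.0274 -0.0018 -0.0099] shift before turn cm [ 2.3436  0.99   19.1851] after turn [ 2.3709  0.4872 19.2011]
turn [-0.0269  0.1029 -0.0114] shift before turn cm [ 1.6164  0.7516 10.226 ] after turn [ 0.5494  0.4872 10.3542]
turn [-0.0269  0.1029 -0.0114] shift before turn cm [ 2.5422  0.9878 19.1751] after turn [ 0.5494  0.4872 19.3542]
```

Request:
{"api": "jog_arm", "payload": {
  "motion": [
    [0.8,0.25,1.0,0,0,0,8.7],
    [0.8,0.25,2.0,0,0,0,8.7],
    [0,0.25,2.0,0,0,0,8.7],
    [0,0,2.0,0,0,0,8.7],
    [0,0,2.0,0,0,0,8.7],
    [0,0,1.2,-0.027,0,-0.01,8.7],
    [0,0,0,0,0.05,0,8.7],
    [0,0,0,0,0.05,0,8.7],
    [0,0,0,0,0,0,8.7],
    [0,0,0,0,0,0,8.7]
  ]
}}

```text
clock: 4.15
ee_pos: [0.5374, -0.2715, 0.1376]
tool_rot: [0.918, 0.064, 0.389, -0.042]
contact_force: [0.4, 1.0, -0.2]
grip_width: 0.0872
finger_force: 0.0
```

```bash
python3 - <<'E'
from h import *
o=monitor.get_obs(); print(o['clock'],o['q'],o['ee_pos'],o['contact_force'],o['moment'])
M=R.from_quat(o['tool_rot']).as_matrix();print(M)
d=grab('wrist','w2.png')
H=np.eye(4);H[:3,:3]=M;H[:3,3]=o['ee_pos'];d['pose']=H@d['hand_eye']
y=np.radians(6.7);G=np.array([.591,-.250,.0666]);B=np.array([.552,-.2545,.081]);print(proj(d,B))
for ph in(48,):
    r=Rt(y,np.radians(ph));tz=r.as_matrix()[:,2]
    for s in(.09,0): plan(G+(.019-s)*tz,r)
print(M.T@(G+.019*M[:,2]-o['ee_pos'])*100)
E
```

```text
4.15 [ 1.5444  0.6067 -1.0221  2.1936 -1.0321  0.1278  0.3243] [ 0.5374 -0.2715  0.1376] [ 0.3736  0.9842 -0.2223] [-0.1118  0.5962 -0.05  ]
[[ 0.6892  0.1504  0.7088]
 [ 0.0853 -0.9883  0.1267]
 [ 0.7195 -0.0268 -0.6939]]
[300.8383 314.4596]
turn [-0.0432  0.0344  0.0039] shift before turn cm [-1.4881 -1.4325  1.9267] after turn [-1.5581 -1.5073  1.8109]
turn [-0.0432  0.0344  0.0039] shift before turn cm [-1.1794 -1.0437 10.913 ] after turn [-1.5581 -1.5073 10.8109]
[-1.2321 -1.1306 10.9045]
```

View pics/w2.png

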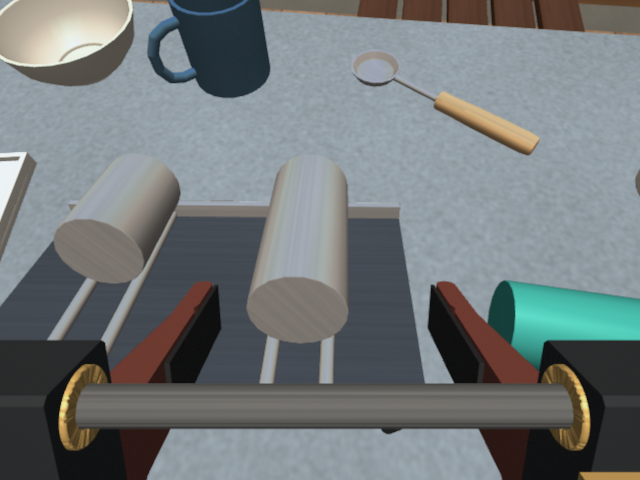

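Wrist view: the disc is centred at (299,310), against a predicted (301,314), so the position estimate is good. Joints 5 and 6 are at their limits, though, so I need a smaller tilt. I'll fit a quick kinematic model to choose a tilt that works at both ends.

```bash
cat > kin.py <<'E'
import numpy as np, itertools
from scipy.optimize import least_squares
from scipy.spatial.transform import Rotation as R
D=[([1.1868,.4118,-.0128,1.5969,.0056,1.1343,-.0822],[.1939,-.5937,.2219],[.9876,.1573,-.0002,-.0007]),
([1.6481,.3201,-.9581,2.2719,-.9979,.3739,.2186],[.4588,-.2595,.18],[.931,.0572,.3588,-.0345]),
([1.5444,.6067,-1.0221,2.1936,-1.0321,.1278,.3243],[.5374,-.2715,.1376],R.from_matrix(np.array([[.6892,.1504,.7088],[.0853,-.9883,.1267],[.7195,-.0268,-.6939]])).as_quat())]
def fk(p,q,s):
    h,l1,l2,l3,e1,e2,w,o1,o7=p
    r=R.from_euler('z',q[0]+o1); t=np.array([0,0,h])
    for ax,a,v in(('y',q[1],(0,0,l1/2)),('z',s[0]*q[2],(e1,0,l1/2)),('y',q[3],(e2,0,l2/2)),('z',s[1]*q[4],(0,0,l2/2)),('y',q[5],(w,0,l3)),('z',s[2]*q[6]+o7,(0,0,0))):
        r=r*R.from_euler(ax,a); t=t+r.apply(v)
    return t,r
def fit():
    best=None
    for s in itertools.product((1,-1),repeat=3):
        def f(p):
            e=[]
            for q,t,c in D:
                a,b=fk(p,q,s); e+=list(a-t)+list(.3*(b.inv()*R.from_quat(c)).as_rotvec())
            return np.array(e+list(1e-4*np.array(p[4:7])))
        for o7 in(0,1.57,3.14,-1.57):
            x=least_squares(f,[.3,.4,.4,.3,0,0,0,-2.44,o7])
            if best is None or x.cost<best[0]: best=(x.cost,x.x,s)
    return best
E
python3 - <<'E'
from kin import *
c,p,s=fit(); np.set_printoptions(precision=4,suppress=True); print(c,p,s)
lo=np.array([-2.95,-.29,-1.47,.14,-1.03,.13,-2.86])+.06;hi=np.array([2.95,1.99,1.44,2.54,4.17,1.85,2.86])-.06
from h import Rt
def ik(t,rot):
    b=None
    for k in range(25):
        x0=np.random.default_rng(k).uniform(lo,hi) if k else np.clip(np.array(D[2][0]),lo+.01,hi-.01)
        f=lambda q:(lambda a:np.r_[a[0]-t,.3*(a[1].inv()*rot).as_rotvec(),1e-4*(q-(lo+hi)/2)])(fk(p,q,s))
        x=least_squares(f,x0,bounds=(lo,hi))
        if b is None or x.cost<b.cost:b=x
    return np.linalg.norm(b.fun[:6]),b.x
y=np.radians(6.7);G=np.array([.591,-.250,.0666]);P=np.array([.565,.309,.093])
for ph in(30,35,40,45):
    r=Rt(y,np.radians(ph));print('g',ph,*ik(G+.019*r.as_matrix()[:,2],r))
for ph in(40,35,30,25):
  for yaw in(0,30,60,90):
    r=Rt(np.radians(yaw),np.radians(ph-70));print('p',ph,yaw,*ik(P+.019*r.as_matrix()[:,2],r))
E
```

```text
0.02743413959348135 [-0.0829  0.3132  0.0704 -0.0875  0.2987 -0.0903 -0.1222 -2.5968 -4.8036] (-1, -1, 1)
g 30 0.029117729881883436 [ 2.0191  0.8268 -0.3426  1.6698  0.      0.2482  1.1448]
g 35 0.03940229563273002 [ 1.9942  0.8428 -0.3982  1.6597  0.0001  0.19    1.133 ]
g 40 0.05010451638274787 [ 1.9762  0.8697 -0.4512  1.5858  0.      0.19    1.117 ]
g 45 0.06125796526209793 [ 1.958   0.8953 -0.5068  1.5174 -0.      0.19    1.0967]
p 40 0 1.1830239777278174e-07 [-2.2939  0.6601  1.0048  2.1328 -0.7405  1.3168  1.5631]
p 40 30 1.0414323307011398e-07 [-2.2236  0.7323  1.1372  2.3166 -0.5755  1.1452  0.9794]
p 40 60 1.3467806684432155e-07 [ 2.1857  0.6983 -1.0489  2.0779  0.7832  1.3826  1.7267]
p 40 90 8.893891115572752e-08 [ 2.247   0.7656 -1.0091  1.7789  1.048   1.478   1.1332]
p 35 0 1.263216015334817e-07 [-2.2821  0.6331  1.0188  2.1245 -0.7093  1.421   1.5888]
p 35 30 9.682369063712752e-08 [-2.1912  0.7314  1.1875  2.3252 -0.5103  1.2356  0.9852]
p 35 60 1.3063589161586416e-07 [ 2.1869  0.6527 -1.0364  2.0845  0.745   1.4608  1.6936]
p 35 90 8.770744854431341e-08 [ 2.2491  0.7312 -0.9953  1.773   1.0648  1.5485  1.1066]
p 30 0 1.5428306330135526e-07 [-2.2835  0.6019  1.0187  2.0999 -0.6774  1.5309  1.6252]
p 30 30 8.563062565942368e-08 [-2.1732  0.7125  1.2155  2.3245 -0.4323  1.3216  1.0089]
p 30 60 1.2492407332453735e-07 [ 2.196   0.6114 -1.0212  2.0686  0.7119  1.5555  1.6528]
p 30 90 8.752776317113393e-08 [ 2.2552  0.6995 -0.9811  1.7591  1.0861  1.6221  1.0741]
p 25 0 2.0841216433815266e-07 [-2.306   0.5615  0.9926  2.0623 -0.6452  1.6406  1.676 ]
p 25 30 8.557313418238039e-08 [-2.163   0.6958  1.2382  2.2939 -0.3563  1.4316  1.034 ]
p 25 60 1.1893204744699654e-07 [ 2.2169  0.5728 -0.9976  2.0303  0.6853  1.6651  1.6031]
p 25 90 8.868268919229886e-08 [ 2.2654  0.6705 -0.9663  1.7385  1.1131  1.6977  1.0361]
```

```bash
cat > k2.py <<'E'
from kin import *
def fkr(o,q,s):
    r=R.from_euler('z',s[0]*q[0]+o[0]); fr=[r]
    for i,ax in zip(range(1,7),'yzyzyz'):
        r=r*R.from_euler(ax,s[i]*q[i]+(o[1] if i==6 else 0)); fr.append(r)
    return r,fr
E
python3 - <<'E'
from k2 import *
np.set_printoptions(precision=4,suppress=True)
res=[]
for s in itertools.product((1,-1),repeat=7):
    f=lambda o:np.concatenate([(fkr(o,q,s)[0].inv()*R.from_quat(c)).as_rotvec() for q,t,c in D])
    for o1 in(-2.44,.7):
      for o7 in(0,1.57,3.14,-1.57):
        x=least_squares(f,[o1,o7]);res.append((x.cost,s,x.x))
res.sort(key=lambda a:a[0])
for r in res[:4]:print(*r)
# linear fit of translations in best
c,s,o=res[0]
A=[];b=[]
for q,t,_ in D:
    fr=fkr(o,q,s)[1]; z=lambda r:r.as_matrix()
    A.append(np.c_[[0,0,1],z(fr[2])[:,2],z(fr[4])[:,2],z(fr[6])[:,2],z(fr[2])[:,0],z(fr[3])[:,0],z(fr[2])[:,1]]);b.append(t)
A=np.vstack(A);b=np.hstack(b)
for n in(4,5,6,7):
    x=np.linalg.lstsq(A[:,:n],b,rcond=None);print(n,x[0],(A[:,:n]@x[0]-b))
E
```

```text
1.4273322518177675e-08 (-1, -1, -1, -1, -1, -1, -1) [ 3.1415 -1.5709]
1.4273322518177964e-08 (-1, 1, -1, 1, -1, 1, -1) [-0.0001  1.5707]
1.427332251817861e-08 (-1, 1, -1, 1, -1, 1, -1) [-0.0001  1.5707]
1.4273322518186979e-08 (-1, 1, -1, 1, -1, 1, -1) [-0.0001  1.5707]
4 [0.2173 0.5523 0.4429 0.311 ] [ 0.0442  0.0194  0.0027  0.003   0.003  -0.0011 -0.0017 -0.0026 -0.0016]
5 [ 0.2219  0.5375  0.4354  0.3011 -0.0139] [ 0.0443  0.0194  0.0012  0.003   0.0002 -0.0001 -0.0021 -0.0011 -0.0011]
6 [ 0.222   0.5424  0.4362  0.3028 -0.0139 -0.004 ] [ 0.0447  0.0185  0.0002  0.0026  0.0011  0.0004 -0.0023 -0.0009 -0.0006]
7 [ 0.3107  0.5685  0.4735  0.3725  0.0151 -0.0464  0.0479] [ 0.0004  0.0004  0.0002 -0.0023 -0.0001  0.0013  0.0023  0.0003 -0.0015]
```

```bash
cat > k3.py <<'E'
from k2 import *
S=(-1,1,-1,1,-1,1,-1);O=(0,1.5708)
def cols(q):
    r,fr=fkr(O,q,S); M=[f.as_matrix() for f in fr]
    return r,np.c_[[0,0,1],M[2][:,2],M[4][:,2],M[6][:,2],M[2][:,0],M[3][:,0],M[2][:,1]]
def calib(D):
    A=np.vstack([cols(q)[1] for q,_,_ in D]);b=np.hstack([t for _,t,_ in D])
    n=A.shape[1]; x0=np.array([.3,.5,.43,.33,0,0,.045]); L=2e-3/.05*np.eye(n)
    return x0+np.linalg.lstsq(np.vstack([A,L]),np.r_[b-A@x0,np.zeros(n)],rcond=None)[0]
lo=np.array([-2.95,-.29,-1.47,.14,-1.03,.13,-2.86])+.05;hi=np.array([2.95,1.99,1.44,2.54,4.17,1.85,2.86])-.05
def ik(x,t,rot,n=20,seed=None):
    b=None
    for k in range(n):
        x0=np.random.default_rng(k).uniform(lo,hi) if k else np.clip(seed if seed is not None else np.array(D[2][0]),lo+.01,hi-.01)
        def f(q):
            r,C=cols(q); return np.r_[C@x-t,.3*(r.inv()*rot).as_rotvec(),1e-4*(q-[0,.5,0,1.5,0,1,0])]
        s=least_squares(f,x0,bounds=(lo,hi))
        if b is None or s.cost<b.cost:b=s
    return np.linalg.norm(b.fun[:6]),b.x
E
cat > q.py <<'E'
from k3 import *
from h import Rt
np.set_printoptions(precision=3,suppress=True)
x=calib(D);print(x)
y=np.radians(6.7);G=np.array([.591,-.250,.0666]);P=np.array([.565,.309,.093])
for ph in(25,30,35,40,45):
    r=Rt(y,np.radians(ph));print('g',ph,*ik(x,G+.019*r.as_matrix()[:,2],r))
for ph in(40,35,30,25):
  for yaw in(0,30,60):
    r=Rt(np.radians(yaw),np.radians(ph-70));print('p',ph,yaw,*ik(x,P+.019*r.as_matrix()[:,2],r))
E
python3 q.py
```

```text
[ 0.311  0.564  0.472  0.369 -0.012  0.045 -0.048]
g 25 1.0165513897201821e-07 [ 0.488  0.549 -0.049  1.986 -0.728  0.309 -0.337]
g 30 2.2909281784684572e-07 [ 0.727  0.561 -0.315  2.037 -0.778  0.18  -0.217]
g 35 0.013383608790328811 [ 0.843  0.581 -0.409  2.045 -0.98   0.18   0.039]
g 40 5.848176211069521e-07 [ 1.468  1.005 -1.289  2.127  1.717  0.459 -2.338]
g 45 4.7386117052319896e-07 [ 1.563  1.195 -1.42   2.163  1.882  0.574 -2.35 ]
p 40 0 8.914650244991096e-08 [-0.572  0.891  0.212  1.255 -0.359  1.516 -1.854]
p 40 30 7.852546262623064e-08 [-0.671  0.914  0.201  1.201 -0.149  1.566 -1.511]
p 40 60 6.49574049044127e-08 [-0.773  0.881  0.177  1.264  0.07   1.486 -1.173]
p 35 0 9.378506079614091e-08 [-0.545  0.941  0.196  1.185 -0.373  1.616 -1.856]
p 35 30 8.413035494049603e-08 [-0.664  0.971  0.201  1.123 -0.151  1.675 -1.512]
p 35 60 6.78312331511553e-08 [-0.788  0.936  0.191  1.196  0.082  1.584 -1.175]
p 30 0 1.004778582852607e-07 [-0.52   0.994  0.181  1.115 -0.388  1.714 -1.86 ]
p 30 30 9.169280772548143e-08 [-0.658  1.029  0.203  1.044 -0.154  1.783 -1.513]
p 30 60 7.203670539555727e-08 [-0.801  0.991  0.207  1.128  0.093  1.68  -1.173]
p 25 0 1.8743937044660625e-07 [-0.454  1.039  0.075  1.046 -0.347  1.8   -1.909]
p 25 30 0.018939645248447642 [-0.623  1.033  0.128  1.046 -0.106  1.8   -1.546]
p 25 60 7.722576902450092e-08 [-0.812  1.048  0.222  1.061  0.104  1.774 -1.167]
```

Request:
{"api": "jog_arm", "payload": {
  "motion": [
    [0,0,0,0,-0.06,0,8.7],
    [0,0,0,0,-0.06,0,8.7],
    [0,0,0,0,-0.06,0,8.7],
    [0,0,0,-0.04,0,0,8.7],
    [0,-0.5,0,0,0,0,8.7],
    [0,-0.5,0,0,0,0,8.7],
    [0,-0.4,0,0,0,0,8.7],
    [0,0,0,0,0,0,8.7],
    [0,0,0,0,0,0,8.7],
    [0,0,0,0,0,0,8.7]
  ]
}}

```text
clock: 5.45
ee_pos: [0.5348, -0.2591, 0.1378]
tool_rot: [0.95, 0.06, 0.307, -0.017]
contact_force: [0.7, 0.5, 0.1]
grip_width: 0.0873
finger_force: 0.0
```

```bash
cat > st.py <<'E'
from h import *
o=monitor.get_obs(); M=R.from_quat(o['tool_rot']).as_matrix()
print(o['clock'],o['q'],o['ee_pos'],o['contact_force'],o['finger_force'],'\n',M)
y=np.radians(6.7);G=np.array([.591,-.250,.0666])
print('G now',M.T@(G+.019*M[:,2]-o['ee_pos'])*100)
for ph in(36,40):
    r=Rt(y,np.radians(ph)); plan(G+.019*r.as_matrix()[:,2],r)
E
python3 st.py
```

```text
5.45 [ 1.0842  0.363  -0.5665  2.1684 -0.8686  0.2659 -0.0484] [ 0.5348 -0.2591  0.1378] [0.7135 0.5434 0.1222] 0.0 
 [[ 0.8042  0.1245  0.5812]
 [ 0.1036 -0.9922  0.0693]
 [ 0.5853  0.0045 -0.8108]]
G now [ 0.4486 -0.2362 10.9987]
turn [-0.001   0.0031  0.0091] shift before turn cm [ 0.4544 -0.2342 10.9987] after turn [ 0.4183 -0.2493 10.9998]
turn [-0.0013  0.0729  0.009 ] shift before turn cm [ 0.5869 -0.233  10.9937] after turn [-0.2175 -0.2493 11.0068]
```

Request:
{"api": "jog_arm", "payload": {
  "motion": [
    [0.4,-0.25,0.5,0,0,0.009,8.7],
    [0,0,1.5,0,0,0,8.7],
    [0,0,1.5,0,0,0,8.7],
    [0,0,1.5,0,0,0,8.7],
    [0,0,1.5,0,0,0,8.7],
    [0,0,1.5,0,0,0,8.7],
    [0,0,1.5,0,0,0,8.7],
    [0,0,1.0,0,0,0,8.7],
    [0,0,0.5,0,0,0,8.7],
    [0,0,0,0,0,0,8.7]
  ]
}}

```text
clock: 6.7
ee_pos: [0.6037, -0.2543, 0.0603]
tool_rot: [0.952, 0.059, 0.299, -0.025]
contact_force: [-0.3, 0.0, -0.2]
grip_width: 0.0869
finger_force: 0.0
```

```bash
python3 st.py; python3 - <<'E'
from h import *
grab('wrist','w3.png')
E
```

```text
6.7 [ 0.9206  0.5743 -0.5078  2.0772 -1.032   0.1269  0.1041] [ 0.6037 -0.2543  0.0603] [-0.2769  0.0232 -0.2279] 0.0 
 [[ 0.8142  0.1269  0.5666]
 [ 0.0966 -0.9918  0.0833]
 [ 0.5726 -0.0131 -0.8198]]
G now [-0.637  -0.5938  0.7002]
turn [-0.0166  0.0187  0.0008] shift before turn cm [-0.6015 -0.5622  0.6996] after turn [-0.6148 -0.5732  0.6788]
turn [-0.0166  0.0885  0.0002] shift before turn cm [-0.4691 -0.5622  0.6925] after turn [-0.5281 -0.5732  0.6389]
```

View pics/w3.png

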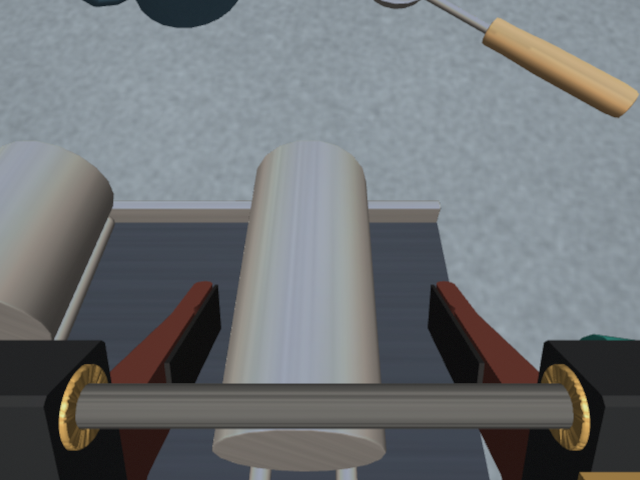

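Wrist view: the fingers straddle the tall tumbler, whose axis is about 15 px left of centre (308 against 324). The wrist is at its limits again, so I'll ease the tilt to 29° and centre the gripper.

```bash
python3 - <<'E'
from h import *
y=np.radians(6.7);G=np.array([.591,-.250,.0666])
r=Rt(y,np.radians(29)); plan(G+.019*r.as_matrix()[:,2],r)
E
```

```text
turn [-0.0164 -0.1036  0.0018] shift before turn cm [-0.8295 -0.5649  0.7128] after turn [-0.7529 -0.5758  0.7854]
```

Request:
{"api": "jog_arm", "payload": {
  "motion": [
    [0,-0.2,0,-0.016,-0.05,0,8.7],
    [0,-0.2,0,0,-0.05,0,8.7],
    [0,-0.18,0,0,0,0,8.7],
    [-0.4,0,0.4,0,0,0,8.7],
    [-0.35,0,0.4,0,0,0,8.7],
    [0,0,0,0,0,0,8.7],
    [0,0,0,0,0,0,8.7],
    [0,0,0,0,0,0,8.7],
    [0,0,0,0,0,0,8.7],
    [0,0,0,0,0,0,8.7]
  ]
}}

```text
clock: 8.0
ee_pos: [0.6004, -0.2488, 0.0499]
tool_rot: [0.966, 0.057, 0.252, -0.015]
contact_force: [-0.1, 0.3, -0.5]
grip_width: 0.087
finger_force: 0.0
```

```bash
python3 st.py
```

```text
8.0 [ 0.6168  0.525  -0.1882  2.0591 -0.9406  0.2258 -0.0898] [ 0.6004 -0.2488  0.0499] [-0.0934  0.2744 -0.5019] 0.0 
 [[ 0.8667  0.1183  0.4847]
 [ 0.1034 -0.993   0.0574]
 [ 0.488   0.0004 -0.8728]]
G now [-0.0126  0.0088 -0.0196]
turn [-0.0005  0.1185  0.0016] shift before turn cm [ 0.212   0.01   -0.0329] after turn [ 0.2144  0.0097 -0.0076]
turn [-0.0006  0.1883  0.0015] shift before turn cm [ 0.343   0.0102 -0.0532] after turn [0.3469 0.0097 0.012 ]
```

Request:
{"api": "jog_arm", "payload": {
  "motion": [
    [0,0,0,0,0,0,5.0],
    [0,0,0,0,0,0,5.0],
    [0,0,0,0,0,0,5.0],
    [0,0,0,0,0,0,5.0],
    [0,0,0,0,0,0,5.0],
    [0,0,0,0,0,0,5.0],
    [0,0,0,0,0,0,5.0],
    [0,0,0,0,0,0,5.0],
    [0,0,0,0,0,0,5.0],
    [0,0,0,0,0,0,5.0]
  ],
  "newtons": 40
}}

```text
clock: 9.25
ee_pos: [0.6004, -0.2473, 0.0498]
tool_rot: [0.966, 0.058, 0.252, -0.016]
contact_force: [-1.2, 4.8, 2.7]
grip_width: 0.0563
finger_force: 40.0
```

Request:
{"api": "jog_arm", "payload": {
  "motion": [
    [0.25,0,-0.44,0,0,0,5.0],
    [0.5,0,-0.87,0,0,0,5.0],
    [0.75,0,-1.3,0,0,0,5.0],
    [1.0,0,-1.75,0,0,0,5.0],
    [1.0,0,-1.75,0,0,0,5.0],
    [1.0,0,-1.75,0,0,0,5.0],
    [1.0,0,-1.75,0,0,0,5.0],
    [1.0,0,-1.75,0,0,0,5.0],
    [1.0,0,-1.75,0,0,0,5.0],
    [1.0,0,-1.75,0,0,0,5.0]
  ]
}}

```text
clock: 10.5
ee_pos: [0.6017, -0.2494, 0.2225]
tool_rot: [0.966, 0.057, 0.252, -0.014]
contact_force: [-0.0, 0.7, -1.1]
grip_width: 0.0562
finger_force: 40.0
```

```bash
cat > q2.py <<'E'
from k3 import *
from h import *
o=monitor.get_obs(); M=R.from_quat(o['tool_rot']).as_matrix()
print(o['clock'],o['q'],o['ee_pos'],o['contact_force'],o['moment'],o['finger_force'],o['grip_width'],'\n',M)
D+= [([1.0842,.363,-.5665,2.1684,-.8686,.2659,-.0484],[.5348,-.2591,.1378],0),([.6168,.525,-.1882,2.0591,-.9406,.2258,-.0898],[.6004,-.2488,.0499],0),(list(o['q']),o['ee_pos'],0)]
x=calib(D);print(x,[np.linalg.norm(cols(q)[1]@x-t) for q,t,_ in D])
for y in(6.7,30,45,60,90,120):
    r=Rt(np.radians(y),np.radians(-41));print(y,*ik(x,np.array([.565,.309,.093])+.019*r.as_matrix()[:,2],r,12))
E
python3 q2.py
```

```text
10.5 [ 0.3311  0.2549  0.1618  1.9456 -0.5946  0.5908 -0.5338] [ 0.6017 -0.2494  0.2225] [-0.0434  0.6765 -1.1457] [ 0.0047  0.5428 -0.0396] 39.999022632837296 0.05616507846359259 
 [[ 0.8666  0.1167  0.4851]
 [ 0.1024 -0.9932  0.056 ]
 [ 0.4883  0.0012 -0.8727]]
[ 0.312   0.5821  0.4816  0.3843 -0.0216  0.0497 -0.0522] [np.float64(0.006605835258780372), np.float64(0.0027320548568207075), np.float64(0.009365207731101137), np.float64(0.0018614411609925365), np.float64(0.007813643624797445), np.float64(0.009432771496453276)]
6.7 9.76567162213296e-08 [-0.5528  1.0079  0.1962  1.0963 -0.3468  1.7537 -1.7783]
30 8.965397381002668e-08 [-0.6661  1.0292  0.2132  1.054  -0.1617  1.7919 -1.5095]
45 8.08012276457366e-08 [-0.7415  1.0194  0.2182  1.0775 -0.0374  1.7606 -1.3365]
60 7.138268893301519e-08 [-0.8152  0.9917  0.2152  1.1383  0.0878  1.6886 -1.177 ]
90 5.812105943813191e-08 [-0.9412  0.8934  0.1801  1.3473  0.3432  1.4542 -0.926 ]
120 7.363219411930305e-08 [-1.0038  0.7619  0.1012  1.6239  0.6409  1.1609 -0.7806]
```

Request:
{"api": "jog_arm", "payload": {
  "motion": [
    [0,0,0,0,-0.12,0,5.0],
    [0,0,0,0,-0.14,0,5.0],
    [0,0,0,0,-0.14,0,5.0],
    [0,0,0,0,-0.14,0,5.0],
    [0,0,0,0,-0.14,0,5.0],
    [0,0,0,0,-0.14,0,5.0],
    [0,0,0,0,-0.14,0,5.0],
    [0,0,0,0,-0.14,0,5.0],
    [0,0,0,0,-0.12,0,5.0],
    [0,0,0,0,0,0,5.0]
  ]
}}

```text
clock: 11.75
ee_pos: [0.6059, -0.2481, 0.2301]
tool_rot: [0.953, 0.056, -0.296, 0.035]
contact_force: [0.1, -0.1, -1.0]
grip_width: 0.0563
finger_force: 40.0
```

```bash
cat > q3.py <<'E'
from h import *
o=monitor.get_obs(); M=R.from_quat(o['tool_rot']).as_matrix()
print(o['clock'],o['q'],o['ee_pos'],o['contact_force'],o['finger_force'],'\n',M)
b=np.radians(40.8); c=M@[np.sin(b),0,np.cos(b)]; print('cup axis',c)
r=Rt(np.radians(48),np.radians(29.2-70)); z=r.as_matrix()[:,2]
plan(np.array([.565,.309,.237])+.019*z,r)
plan(np.array([.565,.309,.237])+.019*z,R.from_matrix(M))
E
python3 q3.py
```

```text
11.75 [-0.0841  0.9042  0.6507  1.0279 -0.1425  1.8382 -0.9688] [ 0.6059 -0.2481  0.2301] [ 0.0889 -0.0753 -0.9987] 39.99912064522505 
 [[ 0.8183  0.1269 -0.5606]
 [ 0.0851 -0.9913 -0.1001]
 [-0.5685  0.0342 -0.822 ]]
cup axis [ 0.1103 -0.0202 -0.9937]
turn [-0.409  -0.0904 -0.5821] shift before turn cm [  1.061  -54.958   -2.1133] after turn [ 28.8142 -40.3136 -23.8857]
turn [-0.  0. -0.] shift before turn cm [  1.061  -54.958   -2.1133] after turn [  1.061  -54.958   -2.1133]
```

Request:
{"api": "jog_arm", "payload": {
  "motion": [
    [0.1,-3,-0.2,0,0,0,5.0],
    [0.1,-5,-0.2,0,0,0,5.0],
    [0.1,-5.5,-0.2,0,0,0,5.0],
    [0.1,-5.5,-0.2,0,0,0,5.0],
    [0.1,-5.5,-0.2,0,0,0,5.0],
    [0.1,-5.5,-0.2,0,0,0,5.0],
    [0.1,-5.5,-0.2,0,0,0,5.0],
    [0.1,-5.5,-0.2,0,0,0,5.0],
    [0.1,-5,-0.2,0,0,0,5.0],
    [0.1,-3,-0.2,0,0,0,5.0]
  ]
}}

```text
clock: 13.0
ee_pos: [0.5613, 0.2441, 0.2282]
tool_rot: [0.953, 0.058, -0.295, 0.032]
contact_force: [-0.1, -0.2, -2.2]
grip_width: 0.0563
finger_force: 40.0
```

Request:
{"api": "jog_arm", "payload": {
  "motion": [
    [0,0,0,-0.05,0,-0.07,5.0],
    [0,0,0,-0.05,0,-0.07,5.0],
    [0,0,0,-0.05,0,-0.07,5.0],
    [0,0,0,-0.05,0,-0.07,5.0],
    [0,0,0,-0.05,0,-0.07,5.0],
    [0,0,0,-0.05,0,-0.07,5.0],
    [0,0,0,-0.05,0,-0.07,5.0],
    [0,0,0,-0.05,0,-0.07,5.0],
    [0,0,0,0,0,0,5.0],
    [0,0,0,0,0,0,5.0]
  ]
}}

```text
clock: 14.25
ee_pos: [0.5581, 0.2387, 0.2224]
tool_rot: [0.878, 0.371, -0.271, 0.135]
contact_force: [1.1, -0.1, -0.7]
grip_width: 0.0564
finger_force: 40.0
```

```bash
python3 q3.py
```

```text
14.25 [-0.6184  0.7682  0.0741  1.1499  0.1315  1.8135 -1.3268] [0.5581 0.2387 0.2224] [ 1.0829 -0.0894 -0.6587] 39.99944217503071 
 [[ 0.577   0.7251 -0.3758]
 [ 0.5783 -0.6877 -0.4389]
 [-0.5767  0.0359 -0.8162]]
cup axis [ 0.0925  0.0456 -0.9947]
turn [ 0.0124 -0.0965 -0.0425] shift before turn cm [ 3.4389 -4.3025 -2.6427] after turn [ 3.3512 -4.1926 -2.9178]
turn [-0. -0. -0.] shift before turn cm [ 3.4389 -4.3025 -2.6427] after turn [ 3.4389 -4.3025 -2.6427]
```

Request:
{"api": "jog_arm", "payload": {
  "motion": [
    [0.7,-0.85,-0.5,0,0,0,5.0],
    [0.7,-0.85,-0.5,0,0,0,5.0],
    [0.7,-0.85,-0.5,0,0,0,5.0],
    [0.7,-0.85,-0.5,0,0,0,5.0],
    [0.65,-0.9,-0.6,0,0,0,5.0],
    [0,0,0,0.012,-0.05,-0.04,5.0],
    [0,0,0,0,-0.047,0,5.0],
    [0,0,0,0,0,0,5.0],
    [0,0,0,0,0,0,5.0],
    [0,0,0,0,0,0,5.0]
  ]
}}

```text
clock: 15.5
ee_pos: [0.5408, 0.2854, 0.2025]
tool_rot: [0.861, 0.386, -0.299, 0.142]
contact_force: [0.5, 1.8, -0.9]
grip_width: 0.0564
finger_force: 40.0
```

```bash
python3 q3.py; python3 - <<'E'
from h import *
T=grab('top','t2.png');S=grab('scene','s2.png')
c=lambda d,u,v:cv2.resize(d['image'][v:v+150,u:u+100,::-1],(400,600),interpolation=cv2.INTER_CUBIC)
cv2.imwrite('pics/m2.png',np.clip(np.hstack([c(T,100,130),c(S,450,150)])*1.4,0,255))
for z in(.154,.279): print(z,proj(T,(.565,.309,z)),proj(S,(.565,.309,z)))
E
```

```text
15.5 [-0.8732  0.8799  0.4791  1.1072 -0.1021  1.8525 -1.1568] [0.5408 0.2854 0.2025] [ 0.4794  1.7945 -0.8794] 39.999408423900604 
 [[ 0.5229  0.7501 -0.4048]
 [ 0.58   -0.6611 -0.4759]
 [-0.6246  0.0141 -0.7808]]
cup axis [ 0.0353  0.0188 -0.9992]
turn [ 0.0176 -0.0375 -0.0008] shift before turn cm [ 0.4111  0.2674 -2.8993] after turn [ 0.3019  0.2165 -2.9169]
turn [0. 0. 0.] shift before turn cm [ 0.4111  0.2674 -2.8993] after turn [ 0.4111  0.2674 -2.8993]
0.154 [143.5598 199.7559] [517.5052 217.1755]
0.279 [122.5161 190.1058] [537.8212 168.546 ][ WARN:0@0.608] global loadsave.cpp:1063 imwrite_ Unsupported depth image for selected encoder is fallbacked to CV_8U.
```

View pics/m2.png

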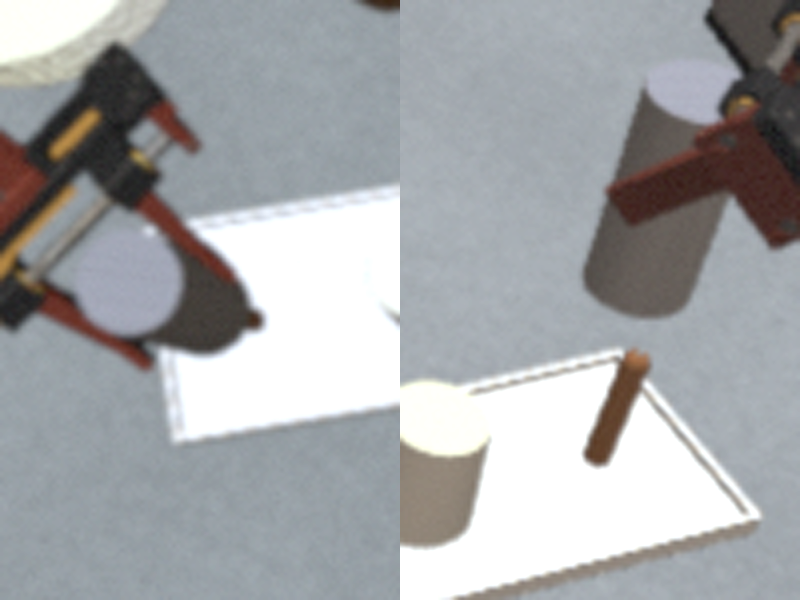

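The crop shows the tumbler near the peg and clear of it: disc at top (132,199) and rim at (150,206), leaning a few degrees. Joint 6 is at its limit, so I'll yaw further before correcting the tilt.

Request:
{"api": "jog_arm", "payload": {
  "motion": [
    [0,0,0,0,0.05,0,5.0],
    [0,0,0,-0.05,0,-0.062,5.0],
    [0,0,0,-0.05,0,-0.062,5.0],
    [0,0,0,-0.05,0,-0.062,5.0],
    [0,0,0,-0.05,0,-0.062,5.0],
    [0,0,0,0,-0.05,0,5.0],
    [0,0,0,0,-0.03,0,5.0],
    [0,0,0,0,-0.02,0,5.0],
    [0,0,0,0,0,0,5.0],
    [0,0,0,0,0,0,5.0]
  ]
}}

```text
clock: 16.85
ee_pos: [0.5405, 0.2852, 0.202]
tool_rot: [0.782, 0.51, -0.291, 0.209]
contact_force: [0.4, 0.2, -1.3]
grip_width: 0.0563
finger_force: 40.0
```

```bash
sed -i 's/radians(48)/radians(66)/' q3.py; python3 q3.py
```

```text
16.85 [-0.9692  0.8572  0.4524  1.178   0.0804  1.7727 -0.9771] [0.5405 0.2852 0.202 ] [ 0.402   0.2279 -1.2715] 39.99965149909258 
 [[ 0.3105  0.9191 -0.2424]
 [ 0.6756 -0.3928 -0.6239]
 [-0.6687  0.0299 -0.743 ]]
cup axis [ 0.0194 -0.0308 -0.9993]
turn [ 0.0324  0.0205 -0.0086] shift before turn cm [ 0.0644  1.3596 -2.7802] after turn [ 0.1106  1.2697 -2.821 ]
turn [-0.  0. -0.] shift before turn cm [ 0.0644  1.3596 -2.7802] after turn [ 0.0644  1.3596 -2.7802]
```

Request:
{"api": "jog_arm", "payload": {
  "motion": [
    [0,0.3,-0.7,0.03,0,0,5.0],
    [0,0.3,-0.7,0,0,0,5.0],
    [0,0.3,-0.7,0,0,0,5.0],
    [0.1,0.36,-0.7,0,0,0,5.0],
    [0,0,0,0,0,0,5.0],
    [0,0,0,0,0,0,5.0],
    [0,0,0,0,0,0,5.0],
    [0,0,0,0,0,0,5.0],
    [0,0,0,0,0,0,5.0],
    [0,0,0,0,0,0,5.0]
  ]
}}

```text
clock: 18.1
ee_pos: [0.5588, 0.2972, 0.2214]
tool_rot: [0.785, 0.506, -0.298, 0.197]
contact_force: [0.7, -0.4, -1.5]
grip_width: 0.0565
finger_force: 40.0
```

```bash
python3 q3.py; python3 - <<'E'
from h import *
T=grab('top','t3.png');S=grab('scene','s3.png')
c=lambda d,u,v:np.clip(cv2.resize(d['image'][v:v+100,u:u+80,::-1],(480,600),interpolation=cv2.INTER_CUBIC).astype(float)*1.5,0,255)[:,:400]
cv2.imwrite('pics/m3.png',np.hstack([c(T,105,165),c(S,490,155)]).astype(np.uint8))
for z in(.14,.265): print(z,proj(T,(.565,.309,z)),proj(S,(.565,.309,z)))
E
```

```text
18.1 [-1.0336  0.9427  0.6962  1.07   -0.0765  1.8524 -0.833 ] [0.5588 0.2972 0.2214] [ 0.6809 -0.4302 -1.4774] 39.999207369983196 
 [[ 0.3104  0.9119 -0.2685]
 [ 0.6766 -0.4103 -0.6115]
 [-0.6678  0.0082 -0.7443]]
cup axis [-0.0004 -0.0208 -0.9998]
turn [ 0.0035  0.0192 -0.0083] shift before turn cm [-0.0198  0.0841 -0.1495] after turn [-0.0176  0.0834 -0.1501]
turn [ 0. -0. -0.] shift before turn cm [-0.0198  0.0841 -0.1495] after turn [-0.0198  0.0841 -0.1495]
0.14 [145.6464 200.7128] [515.4509 222.0928]
0.265 [125.1136 191.297 ] [535.3524 174.4555]
```

View pics/m3.png

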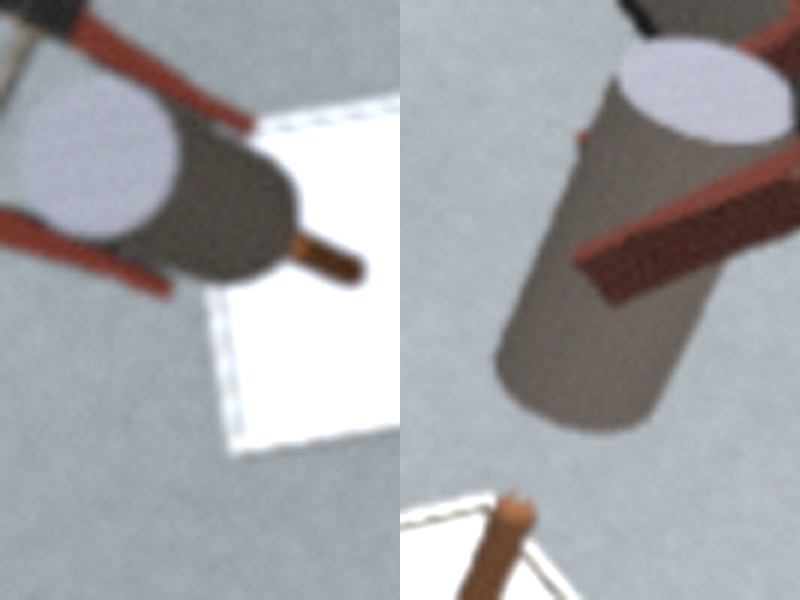

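Enlarged view: the tumbler is near vertical over the peg. In top its disc is at (121.5,191) and rim at (142.5,200); in the scene view, disc (541,170), rim (518.7,219.7) and peg tip (509.7,239.5). I'll work out the relative offset from rim to peg.

```bash
python3 - <<'E'
from h import *
T=cams.get_image('top');S=cams.get_image('scene')
def tri(a,b):
    A=np.zeros((3,3));c=np.zeros(3)
    for o,r in(ray(T,*a),ray(S,*b)):
        r=r/np.linalg.norm(r);M=np.eye(3)-np.outer(r,r);A+=M;c+=M@o
    return np.linalg.solve(A,c)
rim=tri((142.5,200),(518.7,219.7));disc=tri((121.5,191.2),(541,170));tip=tri((154,205.6),(509.6,239.9));foot=tri((162.5,209.6),(500,264.5))
print(rim,disc,tip,foot)
print('top only',onz(T,142.5,200,.138)-onz(T,154,205.6,.095),'scene only',onz(S,518.7,219.7,.138)-onz(S,509.6,239.9,.095))
# tray edges as an independent check: nothing more
E
```

```text
[0.5654 0.3139 0.1468] [0.5643 0.315  0.2742] [0.563  0.3107 0.0843] [0.5638 0.3135 0.0047]
top only [0.0064 0.0131 0.043 ] scene only [-0.0166  0.0137  0.043 ]
```

Request:
{"api": "jog_arm", "payload": {
  "motion": [
    [0,0,0,0.003,0.02,0,5.0],
    [-0.2,0.15,0.2,0,0,0,5.0],
    [0.65,0,0.75,0,0,0,5.0],
    [0.65,0,0.75,0,0,0,5.0],
    [0.65,0,0.75,0,0,0,5.0],
    [0.65,0,0.75,0,0,0,5.0],
    [0.5,0,0.6,0,0,0,5.0],
    [0,0,0,0,0,0,5.0],
    [0,0,0,0,0,0,5.0],
    [0,0,0,0,0,0,5.0]
  ]
}}

```text
clock: 19.55
ee_pos: [0.5595, 0.2941, 0.1741]
tool_rot: [0.788, 0.507, -0.291, 0.191]
contact_force: [0.1, -0.3, -1.6]
grip_width: 0.0567
finger_force: 40.0
```

```bash
sed -i 's/\.565,\.309,\.237/.564,.306,.093/' q3.py; python3 q3.py; python3 - <<'E'
from h import *
T=grab('top');S=grab('scene')
c=lambda d,u,v:np.clip(cv2.resize(d['image'][v:v+100,u:u+80,::-1],(480,600),interpolation=cv2.INTER_CUBIC).astype(float)*1.5,0,255)[:,:400]
cv2.imwrite('pics/m4.png',np.hstack([c(T,105,165),c(S,480,175)]).astype(np.uint8))
E
```

```text
19.55 [-1.0335  0.9655  0.682   1.1297 -0.1018  1.7601 -0.8493] [0.5595 0.2941 0.1741] [ 0.1293 -0.3102 -1.6496] 39.999491572380066 
 [[ 0.316   0.9112 -0.2643]
 [ 0.6889 -0.4119 -0.5965]
 [-0.6524  0.0064 -0.7578]]
cup axis [ 0.0064 -0.0014 -1.    ]
turn [ 0.0012 -0.0013 -0.0085] shift before turn cm [ 6.2526 -0.1334  7.2114] after turn [ 6.2629 -0.0717  7.2034]
turn [ 0.  0. -0.] shift before turn cm [ 6.2526 -0.1334  7.2114] after turn [ 6.2526 -0.1334  7.2114]
```

View pics/m4.png

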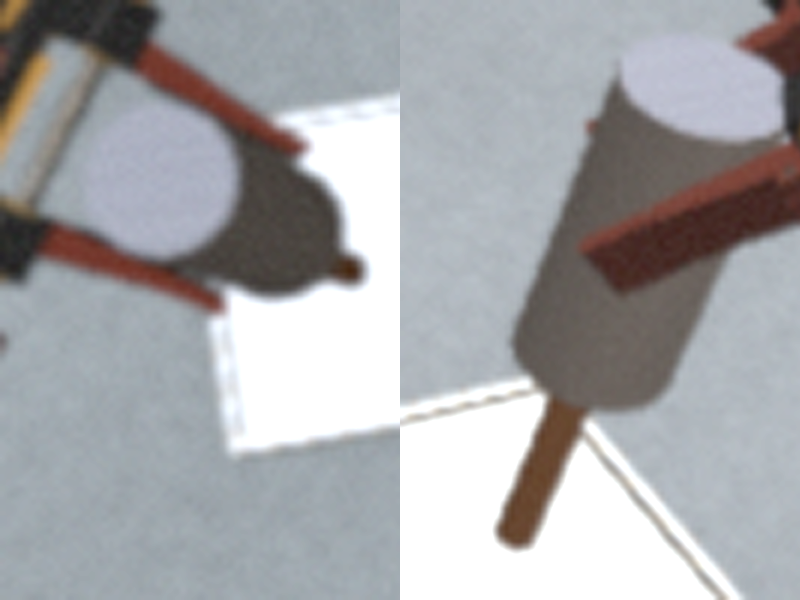

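The view shows the peg entering under the rim: rim centre at top (150.2,202.7) and scene (512,236), within about 4 mm of the peg axis. I'll lower it now.

Request:
{"api": "jog_arm", "payload": {
  "motion": [
    [-0.25,-0.06,0.22,0,0,0,5.0],
    [0.6,0,0.7,0,0,0,5.0],
    [0.65,0,0.76,0,0,0,5.0],
    [0.65,0,0.76,0,0,0,5.0],
    [0.65,0,0.76,0,0,0,5.0],
    [0.65,0,0.76,0,0,0,5.0],
    [0.65,0,0.76,0,0,0,5.0],
    [0.65,0,0.76,0,0,0,5.0],
    [0.65,0,0.76,0,0,0,5.0],
    [0,0,0,0,0,0,5.0]
  ]
}}

```text
clock: 20.9
ee_pos: [0.5572, 0.2906, 0.0934]
tool_rot: [0.788, 0.507, -0.292, 0.191]
contact_force: [-0.5, 0.3, -1.0]
grip_width: 0.0566
finger_force: 40.0
```

```bash
sed -i 's/\.564,\.306,\.093/.562,.303,.093/' q3.py; python3 q3.py
```

```text
20.9 [-1.0308  1.0377  0.6555  1.1863 -0.1341  1.6435 -0.8752] [0.5572 0.2906 0.0934] [-0.4523  0.2911 -0.964 ] 39.999640099704266 
 [[ 0.3148  0.9112 -0.2657]
 [ 0.688  -0.4119 -0.5975]
 [-0.6538  0.0053 -0.7566]]
cup axis [ 0.0046 -0.0027 -1.    ]
turn [ 0.0003  0.0006 -0.0078] shift before turn cm [ 1.027  -0.0775  1.06  ] after turn [ 1.0269 -0.0692  1.0606]
turn [0. 0. 0.] shift before turn cm [ 1.027  -0.0775  1.06  ] after turn [ 1.027  -0.0775  1.06  ]
```

Request:
{"api": "jog_arm", "payload": {
  "motion": [
    [0.2,0,0.23,0,0,0,5.0],
    [0.2,0,0.23,0,0,0,5.0],
    [0.2,0,0.23,0,0,0,5.0],
    [0.065,0,0.076,0,0,0,5.0],
    [0.065,0,0.076,0,0,0,5.0],
    [0.065,0,0.076,0,0,0,5.0],
    [0,0,0,0,0,0,5.0],
    [0,0,0,0,0,0,5.0],
    [0,0,0,0,0,0,5.0],
    [0,0,0,0,0,0,5.0]
  ]
}}

```text
clock: 22.15
ee_pos: [0.5578, 0.2908, 0.0822]
tool_rot: [0.788, 0.507, -0.291, 0.191]
contact_force: [0.3, 0.2, -0.9]
grip_width: 0.0561
finger_force: 40.0
```

Request:
{"api": "jog_arm", "payload": {
  "motion": [
    [0.065,0,0.076,0,0,0,5.0],
    [0,0,0,0,0,0,5.0],
    [0.065,0,0.076,0,0,0,5.0],
    [0,0,0,0,0,0,5.0],
    [0,0,0,0,0,0,5.0],
    [0,0,0,0,0,0,5.0],
    [0,0,0,0,0,0,5.0],
    [0,0,0,0,0,0,5.0],
    [0,0,0,0,0,0,5.0],
    [0,0,0,0,0,0,5.0]
  ]
}}

```text
clock: 23.4
ee_pos: [0.5577, 0.2908, 0.0802]
tool_rot: [0.788, 0.507, -0.291, 0.191]
contact_force: [-0.2, -0.4, -0.9]
grip_width: 0.0566
finger_force: 40.0
```

Request:
{"api": "jog_arm", "payload": {
  "motion": [
    [0.065,0,0.076,0,0,0,5.0],
    [0,0,0,0,0,0,5.0],
    [0.065,0,0.076,0,0,0,5.0],
    [0,0,0,0,0,0,5.0],
    [0,0,0,0,0,0,5.0],
    [0,0,0,0,0,0,5.0],
    [0,0,0,0,0,0,5.0],
    [0,0,0,0,0,0,5.0],
    [0,0,0,0,0,0,5.0],
    [0,0,0,0,0,0,5.0]
  ]
}}

```text
clock: 24.65
ee_pos: [0.5578, 0.2907, 0.0782]
tool_rot: [0.788, 0.507, -0.291, 0.191]
contact_force: [-0.0, 0.9, -0.4]
grip_width: 0.056
finger_force: 40.0
```

Request:
{"api": "jog_arm", "payload": {
  "motion": [
    [0.065,0,0.076,0,0,0,5.0],
    [0,0,0,0,0,0,5.0],
    [0.065,0,0.076,0,0,0,5.0],
    [0,0,0,0,0,0,5.0],
    [0,0,0,0,0,0,5.0],
    [0,0,0,0,0,0,5.0],
    [0,0,0,0,0,0,5.0],
    [0,0,0,0,0,0,5.0],
    [0,0,0,0,0,0,5.0],
    [0,0,0,0,0,0,5.0]
  ]
}}

```text
clock: 25.9
ee_pos: [0.5578, 0.2906, 0.0773]
tool_rot: [0.788, 0.507, -0.291, 0.191]
contact_force: [-2.0, 0.3, 5.8]
grip_width: 0.0562
finger_force: 40.0
```

Request:
{"api": "jog_arm", "payload": {
  "motion": [
    [0,0,0,0,0,0,5.0],
    [0,0,0,0,0,0,5.0],
    [0,0,0,0,0,0,5.0],
    [0,0,0,0,0,0,6.0],
    [0,0,0,0,0,0,6.5],
    [0,0,0,0,0,0,7.5],
    [0,0,0,0,0,0,8.7],
    [0,0,0,0,0,0,8.7],
    [0,0,0,0,0,0,8.7],
    [0,0,0,0,0,0,8.7]
  ],
  "newtons": 5
}}

```text
clock: 27.15
ee_pos: [0.5578, 0.2907, 0.0762]
tool_rot: [0.788, 0.507, -0.291, 0.191]
contact_force: [0.3, 0.1, 0.0]
grip_width: 0.0869
finger_force: 0.0
```

```bash
python3 - <<'E'
from h import *
o=monitor.get_obs();print(o['q'],o['contact_force'],o['grip_width'])
T=grab('top');S=grab('scene');W=grab('wrist')
c=lambda d,u,v:np.clip(cv2.resize(d['image'][v:v+100,u:u+80,::-1],(480,600),interpolation=cv2.INTER_CUBIC).astype(float)*1.5,0,255)[:,:400]
cv2.imwrite('pics/m5.png',np.hstack([c(T,115,165),c(S,470,190)]).astype(np.uint8))
E
```

```text
[-1.0287  1.0557  0.6496  1.1912 -0.1418  1.6209 -0.8809] [0.3215 0.0965 0.0135] 0.08688897248101772
```

View pics/m5.png

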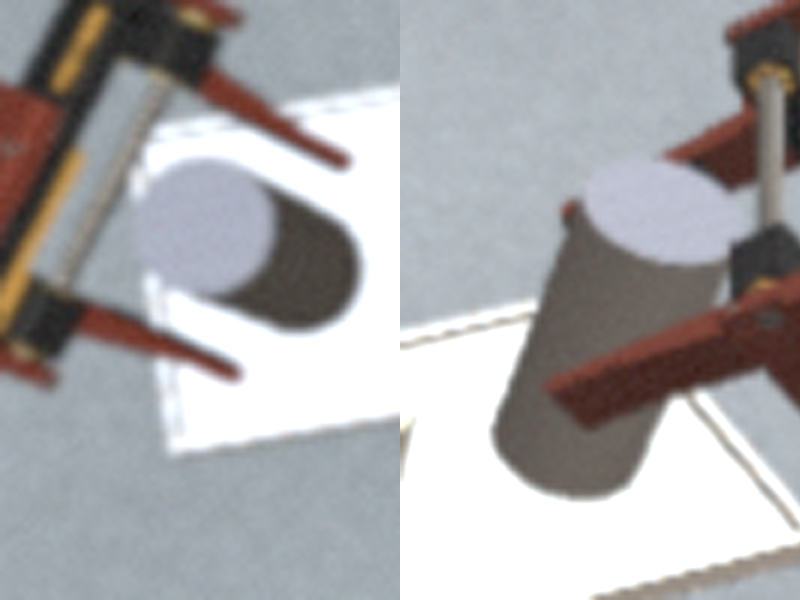

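The tumbler stands upright on the tray over the peg and the fingers are open on both sides. I'll retreat along the tool axis.

Request:
{"api": "jog_arm", "payload": {
  "motion": [
    [0,0,-0.8,0,0,0,8.7],
    [0,0,-1.2,0,0,0,8.7],
    [0,0,-1.5,0,0,0,8.7],
    [0,0,-1.5,0,0,0,8.7],
    [0,0,-1.5,0,0,0,8.7],
    [0,0,-1.5,0,0,0,8.7],
    [-0.7,0,-1.5,0,0,0,8.7],
    [-1,0,-1.0,0,0,0,8.7],
    [0,0,0,0,0,0,8.7],
    [0,0,0,0,0,0,8.7]
  ]
}}

```text
clock: 28.55
ee_pos: [0.5792, 0.3406, 0.166]
tool_rot: [0.788, 0.508, -0.29, 0.191]
contact_force: [0.4, 0.6, 0.2]
grip_width: 0.0871
finger_force: 0.0
```

```bash
python3 - <<'E'
from h import *
o=monitor.get_obs();print(o['clock'],o['q'],o['contact_force'],o['ee_pos'])
S=grab('scene','s6.png')
E
```

```text
28.55 [-0.9846  1.0381  0.607   0.948  -0.1004  1.8528 -0.9077] [0.4435 0.5571 0.1855] [0.5792 0.3406 0.166 ]
```

View pics/s6.png

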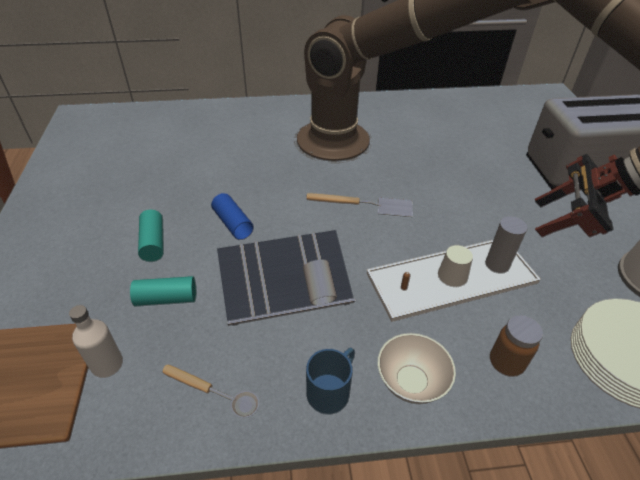

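The tall tumbler stands over the peg at (505,245), the short tumbler still lies on the drainer at (320,282), and the gripper is clear. I'll hand it in.

```bash
python3 -c "
from rig import env
print(env.job_done())"
```

```text
the job is handed in; nothing more can be done
None
```

The tall tumbler stands mouth down on the tray over the tall peg, lowered and let go with the gripper clear, and the short tumbler was left lying on the drainer; I handed it in at about 29 s, with joints 5 and 6 at times reading about 0.003 rad past the listed ends of their ranges.

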